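# Clamp the meter in its bench holder

## Robot

A 6-joint arm with a two-finger parallel gripper is mounted at the origin on a cart in front of the work surface, level with it; the furniture and walls round the work are solid. World frame = base frame: x ahead of the robot, y to its left, z up, the work surface at z = 0. Lengths are in mm, angles in degrees, forces in N, time in s.
With the tool pointing down it reaches from about 300 to 850 mm from the base axis. Payload 4.2 kg.
Tool frame: the origin (TCP) lies at the very end of the fingers, on their centre line; the grasp point (between the pads) lies 19 mm behind it (env.grasp_offset is the distance from the TCP to the grasp point, in mm); z points along the fingers, y is the line along which they close (so a half turn about z gives the same grasp; the last joint's range is limited). The gripper opens to 91 mm and grips with 3 to 60 N. Pads are 32 mm wide; open, the fingers measure 118 mm over their backs; the gripper's body (76 mm by 178 mm) begins 60 mm behind the grasp point.
Start: joints at [75.86, 18.312, 89.639, -0, 72.044, -1.146], TCP at [129.296, 560.293, 193.276] pointing down, gripper open.
Joint ranges: [-177.97, 177.97], [-48.28, 115.42], [12.27, 149.76], [-77.06, 257.06], [2.81, 150.46], [-146.56, 146.56]. Speed limits (degrees/s): [147.25, 147.25, 180, 180, 180, 180].

## Interface

Orientations are given as [roll, pitch, yaw] about the fixed x, y, z axes, in that order (R = Rz(yaw) Ry(pitch) Rx(roll)).
In Python, from workcell import env gives the robot as it stands. The module is installed in compiled form; this text tells all that it offers.
- The arm moves only by the tool send_rows, never from a script. Its argument "motion" is a list of rows, each an object of numbers: "tx", "ty", "tz": the shift along the tool's x, y, z in units of 500 mm (1.0 is 500 mm); "rx", "ry", "rz": the turn, a rotation vector about the tool's x, y, z in units of 30 degrees (1.0 is 30 degrees); "gripper": the closure, from -1 (fully open) to 1 (shut). In form: [{"tx": .., "ty": .., "tz": .., "rx": .., "ry": .., "rz": .., "gripper": ..}, ...]. A call has 1 to 12 rows; each row shifts and turns the commanded pose from where the row before left it, along the tool's axes as they then stand; what a row does not reach is not made up. A row lasts 1/8 s, in which the tool goes at most 62.5 mm and 10.7 degrees, less where a joint would pass 70% of its speed; a pose out of reach is approached as far as the arm can. A call with a number of a shift or a turn outside -1 to 1 is refused whole. A call with a gripper value outside its range is refused whole. The fingers move at their own pace and stop on an object; "grip_force" is the grip in N (left out, the last holds). Time passes only in rows, so rows that do not move let the fingers close. It gives the time, the measured TCP pose, the force, the opening and the grip force at its end, in the units of the state.
- env.state(): the state, without advancing time (a new reading comes with each control period).
- env.grab_frame(name): name is "scene" or "top"; returns a dict with "frame" (384x512x3 uint8, red, green, blue), "vertical_fov" (degrees; the focal length in pixels is half the picture's height over the tangent of half this angle, whatever the lens; pixels are square), "cx", "cy" (the principal point, pixels), "rvec" (rotation vector, rad) and "tvec" (3), from world to camera coordinates, as OpenCV has them. Camera axes: x right, y down, z forward; pixel columns grow to the right and rows downward; lengths in mm; the calibration is good to about 2 mm. A picture is of the moment at which its call begins. There is no depth.
- env.job_done(): hands the job in; it is judged then, once.
The state is a dict: "time_s": time; "qpos": joint angles; "qvel": joint speeds; "effort": joint torques, N m; "ee_pos": TCP position; "ee_rot": TCP orientation; "force": force on the tool from outside, world axes, zero at the start; "torque": the same for the moment, N m; "gripper_width": finger opening in mm; "gripper_force": force on a finger pad.
Only numpy, scipy, OpenCV 4.12 (cv2) and the standard library are available. Lean on these libraries where they do the work, as an engineer would, in place of code of your own. Each camera call takes 0.05 s, during which the arm holds its last target. There are 200 camera calls.

## Task

Two bench holders with sliding stops stand on the worktop. On the one that holds the hand-held pH meter, slide the stop along its rail up against the end of the meter, then flip that stop's cam lever fully over, away from the robot, to lock it. Leave the meter lying in its holder and leave the lever of the other holder, which has a small box in it, standing up.

Things in the scene. Friction and masses are not known exactly. Their poses are not given: they have to be found in the camera images.
- stop_pivot (a point): Lever pivot at the middle of the meter holder's sliding stop (grey block 42 x 40 mm, ears up to 63 mm above worktop), 55 mm above worktop. +y: along the rail, away from the meter (slide the stop to -y, about 1.5 N while unlocked); +x: across the rail, away from the robot; z up, whatever the lever does. The stop's jaw reaches 81 mm to -x; its face toward the meter is 20 mm to -y of this point.
- lever (a joint): Black cam lever of the meter's holder, 82 mm from stop_pivot to its end; bar 14 mm wide (y), 10 thick, thumb pad 18 wide, 14 thick at 58 to 82 mm. Rad: 0 upright, unlocked; grows as it tips to +x of stop_pivot; 1.57 level, locked (end stop). Starts at -0.15 to 0.2, stays put. Light, then binds from about 1.1 (push up to about 10 N), over centre at 1.43. Can be pinched across y to draw the stop.
- meter: Yellow hand-held meter, 150 x 66 x 41 mm, 0.25 kg, loose, lying on the holder's fixed grey plate (124 x 300 x 10 mm), one end against the plate's end fence or within 4 mm of it. Origin: centre of its underside, 10 mm above the worktop; x axis along its length and the rail. The end facing the stop is 75 mm from the origin (to +y of stop_pivot), 45 to 90 mm from the stop's face at the start.
- spare_lever (a joint): The like cam lever on the other holder, of the same shape, which holds a small blue and cream box (40 x 74 x 25 mm): 0 upright, 1.57 locked. It starts within 0.2 of upright and must stay up.

How it is judged:
By the outcome, as a careful person would: the job done as asked, in the order asked, and still so for the second after the job is handed in, with the robot touching nothing.
It also fails if it takes over 38 s, if anything falls off the work surface, if the arm or the gripper's body presses on something with over 40 N, if the wrist force passes 120 N, or if a joint passes its speed limit or range.

## Working session

There is one attempt and no reset: what is moved stays moved. The work goes in short steps, Python scripts to look and compute and a tool call to move; the robot and the scene stay as the last step left them, time stands still between calls to the robot, and variables do not carry over. Pictures are saved under pics/ and viewed, at most 10 in all, crops included, and the job is handed in when it is done.

Besides the shell and the picture viewer there is one more tool, called after "Emit:" as a command line: name --argument value ..., lists and objects as JSON in quotes. send_rows: Moves the arm, as the interface text tells. Shifts and turns lie within -1 to 1; 1 stands for 500 mm of shift or 30 degrees of turn. Its arguments: {"type":"object","properties":{"motion":{"type":"array"},"grip_force":{"type":"number"}},"required":["motion"]}

```bash
mkdir -p pics; cat > h.py <<'E'
import numpy as np, cv2
from workcell import env
def grab(n):
    g=env.grab_frame(n); f=g['frame'].shape[0]/2/np.tan(np.radians(g['vertical_fov'])/2)
    g['K']=np.array([[f,0,g['cx']],[0,f,g['cy']],[0,0,1.]]); return g
def save(g,fn,crop=None,s=1.5):
    im=g['frame'][:,:,::-1]
    if crop: a,b,c,d=crop; im=im[b:d,a:c]
    cv2.imwrite('pics/'+fn,cv2.resize(np.ascontiguousarray(im),None,fx=s,fy=s,interpolation=cv2.INTER_CUBIC))
def atz(g,u,v,z):
    R=cv2.Rodrigues(np.array(g['rvec'],float))[0]; t=np.array(g['tvec'],float).ravel()
    d=R.T@np.linalg.solve(g['K'],[u,v,1]); c=-R.T@t
    return c+d*(z-c[2])/d[2]
def proj(g,P):
    return cv2.projectPoints(np.array(P,float).reshape(-1,3),np.array(g['rvec'],float),np.array(g['tvec'],float),g['K'],None)[0].reshape(-1,2)
E
python3 - <<'E'
from h import *
for n in('scene','top'):
    g=grab(n); save(g,n+'1.png'); R=cv2.Rodrigues(np.array(g['rvec'],float))[0]; print(n,(-R.T@np.array(g['tvec']).ravel()).round(),R[2].round(2))
print(env.state())
E
```

```text
scene [-177. -844.  550.] [ 0.55  0.73 -0.41]
top [ 335.   -5. 1228.] [ 0.14  0.03 -0.99]
{'time_s': 0.1, 'qpos': array([ 7.58588977e+01,  1.83479935e+01,  8.96993224e+01,  3.74639494e-04,
        7.20441238e+01, -1.14804274e+00]), 'qvel': array([-0.03718217, -0.04195667, -0.01666895,  0.03692193, -0.12771349,
        0.09889427]), 'effort': array([-2.12136952e-04, -4.13330519e+01, -2.32508880e+01,  7.28525757e-02,
        4.23143548e-02, -3.83867155e-05]), 'ee_pos': array([129.17830461, 559.80367648, 192.50486289]), 'ee_rot': array([-1.79908586e+02, -2.18820259e-03,  1.67006823e+02]), 'force': array([-0.5648808 ,  1.09703447, -0.905724  ]), 'torque': array([ 0.01987102, -0.02592162,  0.03645885]), 'gripper_force': 0.0, 'gripper_width': 91.0352947604516}
```

View pics/scene1.png

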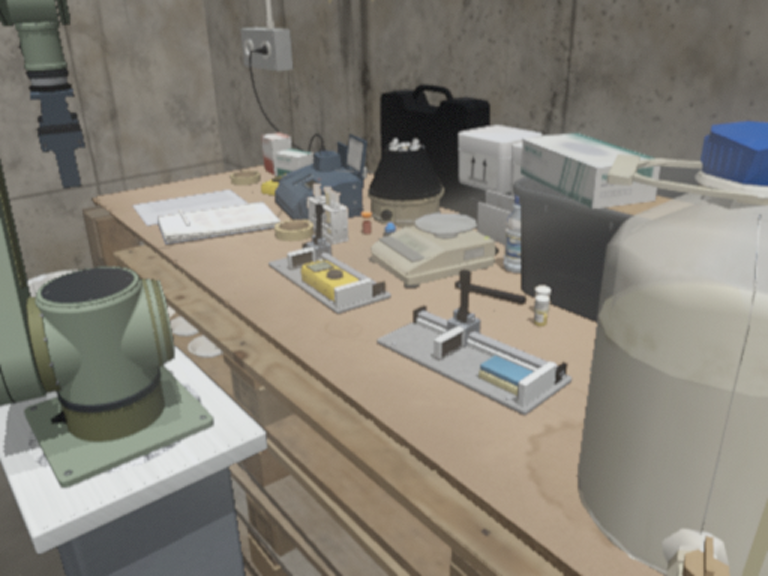

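View pics/top1.png

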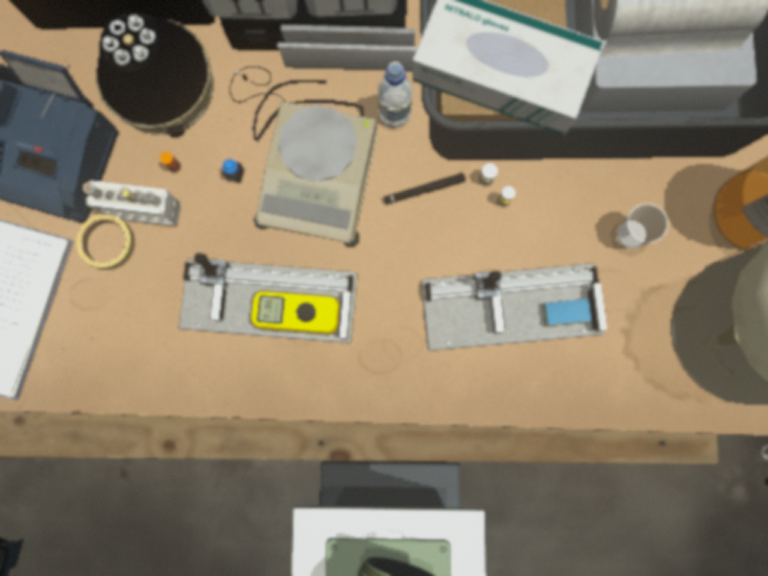

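The meter holder is on the left: yellow meter at top px ~(295,312)/1.5, stop at ~(207,270)/1.5. The spare holder is on the right. I'll enlarge both views.

```bash
python3 - <<'E'
from h import *
g=grab('top'); save(g,'t2.png',(110,160,250,240),5.5)
g=grab('scene'); save(g,'s2.png',(170,115,270,215),6)
E
```

```text
(no output)
```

View pics/t2.png

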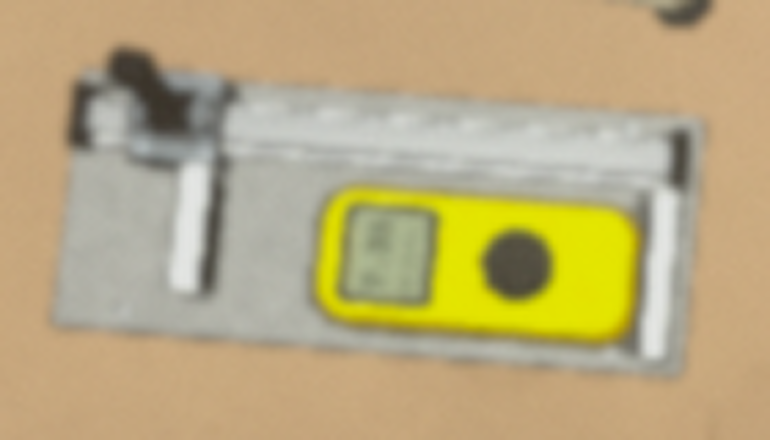

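View pics/s2.png

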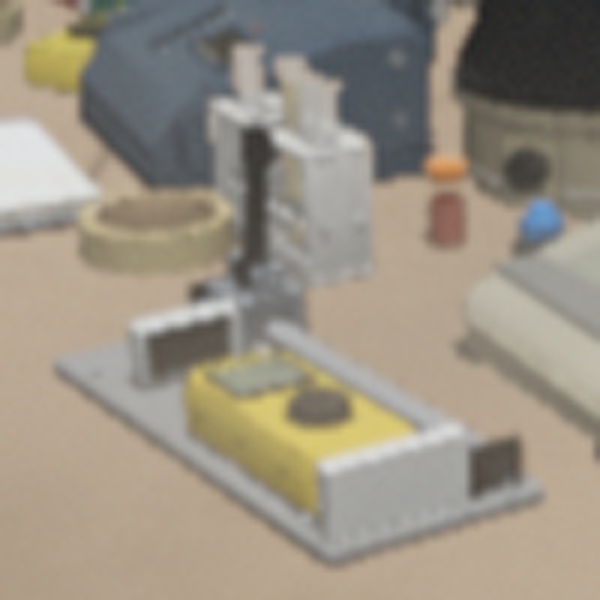

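```bash
cat > m.py <<'E'
from h import *
g=grab('top')
def T(u,v,z): return atz(g,110+(u+.5)/5.5-.5,160+(v+.5)/5.5-.5,z)
E
python3 - <<'E'
from m import *
c={k:T(*p,10) for k,p in dict(ll=(55,322),lr=(680,375),ur=(703,120),ul=(80,72)).items()}
for k,v in c.items(): print(k,v.round(1))
a=c['ul']-c['ur']; b=c['ll']-c['lr']; yaw=np.degrees(np.arctan2(-(a+b)[0],(a+b)[1]));print('yaw',yaw,np.linalg.norm(a),np.linalg.norm(b))
ce=sum(c.values())/4; print('centre',ce.round(1))
th=np.radians(yaw); X=np.array([np.cos(th),np.sin(th)]);Y=np.array([-np.sin(th),np.cos(th)])
def L(n,u,v,z):
    p=T(u,v,z); q=(p-ce)[:2]; print(n,p.round(1),'local',(q@X).round(1),(q@Y).round(1))
L('tip',130,65,137);L('levbase',178,118,58);L('jawtop inner',203,165,45);L('jaw end',185,292,45)
L('meterL',316,260,45);L('meterR',638,280,45);L('fence',640,270,45)
L('meterTop',480,200,45);L('meterBot',480,332,45)
s=grab('scene')
for P in [T(178,118,58)]:
  for y in(-10,0,10): print(proj(s,[list(P[:2]+Y*y)+[55]]))
E
```

```text
ll [450.6 363.5  10. ]
lr [427.5  68.2  10. ]
ur [548.4  58.9  10. ]
ul [570.5 357.1  10. ]
yaw -4.353072066121605 299.0296582495703 296.1727850070663
centre [499.3 211.9  10. ]
tip [549.  297.9 137. ] local 43.1 89.5
levbase [540.  296.7  58. ] local 34.2 87.6
jawtop inner [520.3 287.5  45. ] local 15.2 77.0
jaw end [461.4 293.5  45. ] local -43.9 78.5
meterL [476.5 233.7  45. ] local -24.4 20.0
meterR [468.1  85.8  45. ] local -21.5 -128.1
fence [472.7  85.   45. ] local -16.9 -128.6
meterTop [504.6 159.   45. ] local 9.3 -52.4
meterBot [443.9 157.6  45. ] local -51.1 -58.4
[[213.06516646 160.83714088]]
[[211.56435014 159.98063277]]
[[210.07956503 159.13327358]]
```

Emit:
send_rows --motion '[{"rz":-0.288,"gripper":-1},{"tx":-0.0873,"ty":-0.0461},{"tx":-0.0873,"ty":-0.0461},{"tx":-0.0873,"ty":-0.0461},{"tx":-0.0873,"ty":-0.0461},{"tx":-0.0873,"ty":-0.0461},{"tx":-0.0873,"ty":-0.0461},{"tx":-0.0873,"ty":-0.0461},{"tx":-0.0873,"ty":-0.0461},{"tx":-0.0873,"ty":-0.0461},{"tx":-0.0873,"ty":-0.0461},{}]' --grip_force 5

```text
invalid input at $.motion[0]: expected keys tx, ty, tz, rx, ry, rz, gripper
```

Emit:
send_rows --motion '[{"tx":0,"ty":0,"tz":0,"rx":0,"ry":0,"rz":-0.288,"gripper":-1},{"tx":-0.0873,"ty":-0.0461,"tz":0,"rx":0,"ry":0,"rz":0,"gripper":-1},{"tx":-0.0873,"ty":-0.0461,"tz":0,"rx":0,"ry":0,"rz":0,"gripper":-1},{"tx":-0.0873,"ty":-0.0461,"tz":0,"rx":0,"ry":0,"rz":0,"gripper":-1},{"tx":-0.0873,"ty":-0.0461,"tz":0,"rx":0,"ry":0,"rz":0,"gripper":-1},{"tx":-0.0873,"ty":-0.0461,"tz":0,"rx":0,"ry":0,"rz":0,"gripper":-1},{"tx":-0.0873,"ty":-0.0461,"tz":0,"rx":0,"ry":0,"rz":0,"gripper":-1},{"tx":-0.0873,"ty":-0.0461,"tz":0,"rx":0,"ry":0,"rz":0,"gripper":-1},{"tx":-0.0873,"ty":-0.0461,"tz":0,"rx":0,"ry":0,"rz":0,"gripper":-1},{"tx":-0.0873,"ty":-0.0461,"tz":0,"rx":0,"ry":0,"rz":0,"gripper":-1},{"tx":-0.0873,"ty":-0.0461,"tz":0,"rx":0,"ry":0,"rz":0,"gripper":-1},{"tx":0,"ty":0,"tz":0,"rx":0,"ry":0,"rz":0,"gripper":-1}]' --grip_force 5

```text
time_s: 1.8
ee_pos: [549.4, 295.3, 192.6]
ee_rot: [-180.0, 0.0, 175.4]
force: [-0.7, 0.2, -0.2]
gripper_width: 91.1
gripper_force: 0.0
```

Emit:
send_rows --motion '[{"tx":0,"ty":0,"tz":0.058,"rx":0,"ry":0,"rz":0,"gripper":-1},{"tx":0,"ty":0,"tz":0.058,"rx":0,"ry":0,"rz":0,"gripper":-1},{"tx":0,"ty":0,"tz":0.056,"rx":0,"ry":0,"rz":0,"gripper":-1},{"tx":0,"ty":0,"tz":0,"rx":0,"ry":0,"rz":0,"gripper":0.3},{"tx":0,"ty":0,"tz":0,"rx":0,"ry":0,"rz":0,"gripper":0.3}]' --grip_force 5

```text
time_s: 2.42
ee_pos: [547.2, 298.2, 108.5]
ee_rot: [179.9, 0.1, 175.7]
force: [1.2, 0.2, -0.4]
gripper_width: 74.7
gripper_force: 0.0
```

```bash
python3 - <<'E'
from h import *
s=env.state();print(s['ee_pos'],s['gripper_width'],s['force'])
g=grab('scene'); save(g,'s3.png',(170,95,270,195),6)
E
```

```text
[547.19879661 298.15853812 108.46665996] 74.66644463808768 [ 1.2298812   0.1897518  -0.39861648]
```

View pics/s3.png

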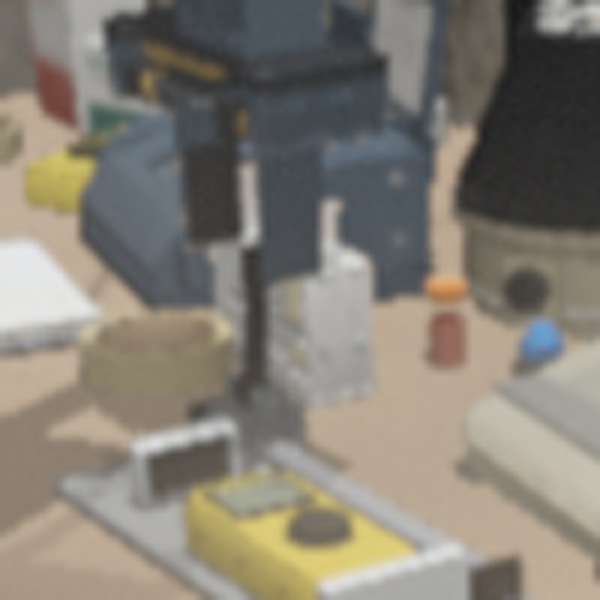

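The lever (~px 255,250–380 in the crop) stands between the open fingers, so I'll close on it.

Emit:
send_rows --motion '[{"tx":0,"ty":0,"tz":0,"rx":0,"ry":0,"rz":0,"gripper":1},{"tx":0,"ty":0,"tz":0,"rx":0,"ry":0,"rz":0,"gripper":1},{"tx":0,"ty":0,"tz":0,"rx":0,"ry":0,"rz":0,"gripper":1},{"tx":0,"ty":0,"tz":0,"rx":0,"ry":0,"rz":0,"gripper":1},{"tx":0,"ty":0,"tz":0,"rx":0,"ry":0,"rz":0,"gripper":1},{"tx":0,"ty":0,"tz":0,"rx":0,"ry":0,"rz":0,"gripper":1}]' --grip_force 8

```text
time_s: 3.22
ee_pos: [547.1, 297.6, 107.3]
ee_rot: [180.0, 0.0, 175.6]
force: [-0.2, 1.6, 0.5]
gripper_width: 17.9
gripper_force: 8.0
```

Emit:
send_rows --motion '[{"tx":0,"ty":-0.014,"tz":0,"rx":0,"ry":0,"rz":0,"gripper":1},{"tx":0,"ty":-0.014,"tz":0,"rx":0,"ry":0,"rz":0,"gripper":1},{"tx":0,"ty":-0.014,"tz":0,"rx":0,"ry":0,"rz":0,"gripper":1},{"tx":0,"ty":-0.014,"tz":0,"rx":0,"ry":0,"rz":0,"gripper":1},{"tx":0,"ty":-0.014,"tz":0,"rx":0,"ry":0,"rz":0,"gripper":1},{"tx":0,"ty":-0.014,"tz":0,"rx":0,"ry":0,"rz":0,"gripper":1},{"tx":0,"ty":0,"tz":0,"rx":0,"ry":0,"rz":0,"gripper":1}]'

```text
time_s: 4.1
ee_pos: [543.8, 254.2, 107.3]
ee_rot: [-179.9, -0.0, 175.6]
force: [0.6, -2.7, 0.6]
gripper_width: 18.0
gripper_force: 8.0
```

Emit:
send_rows --motion '[{"tx":0,"ty":-0.004,"tz":0,"rx":0,"ry":0,"rz":0,"gripper":1},{"tx":0,"ty":-0.004,"tz":0,"rx":0,"ry":0,"rz":0,"gripper":1}]'

```text
time_s: 4.35
ee_pos: [543.6, 251.8, 107.3]
ee_rot: [180.0, 0.0, 175.6]
force: [0.6, 1.2, 0.6]
gripper_width: 18.1
gripper_force: 8.0
```

Emit:
send_rows --motion '[{"tx":0,"ty":-0.004,"tz":0,"rx":0,"ry":0,"rz":0,"gripper":1},{"tx":0,"ty":-0.004,"tz":0,"rx":0,"ry":0,"rz":0,"gripper":1}]'

```text
time_s: 4.6
ee_pos: [543.3, 248.1, 107.3]
ee_rot: [179.9, 0.0, 175.6]
force: [1.2, 3.6, -0.1]
gripper_width: 17.9
gripper_force: 8.0
```

Emit:
send_rows --motion '[{"tx":0,"ty":-0.003,"tz":0,"rx":0,"ry":0,"rz":0,"gripper":1},{"tx":0,"ty":-0.003,"tz":0,"rx":0,"ry":0,"rz":0,"gripper":1}]'

```text
time_s: 4.85
ee_pos: [543.1, 245.0, 107.3]
ee_rot: [179.9, 0.0, 175.6]
force: [0.9, 6.4, -1.8]
gripper_width: 18.0
gripper_force: 8.0
```

Emit:
send_rows --motion '[{"tx":0,"ty":-0.003,"tz":0,"rx":0,"ry":0,"rz":0,"gripper":1},{"tx":0,"ty":-0.003,"tz":0,"rx":0,"ry":0,"rz":0,"gripper":1}]'

```text
time_s: 5.1
ee_pos: [543.1, 244.3, 107.4]
ee_rot: [179.7, 0.0, 175.6]
force: [-0.1, 12.2, -2.2]
gripper_width: 17.5
gripper_force: 8.0
```

```bash
python3 - <<'E'
from h import *
g=grab('scene'); save(g,'s4.png',(170,95,270,195),6)
E
```

```text
(no output)
```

View pics/s4.png

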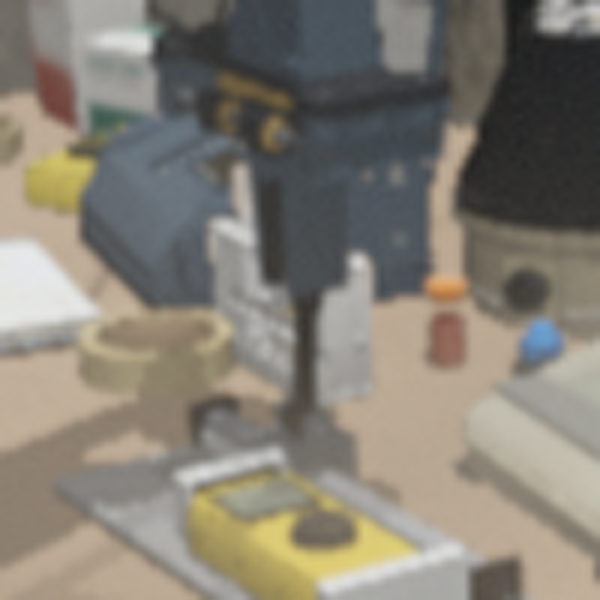

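Jaw is against the meter end (white strip ~px 230,470 touching the meter), with 12 N reaction. Next I release, rise, and go round to the robot side of the lever with the fingers shut.

Emit:
send_rows --motion '[{"tx":0,"ty":0,"tz":0,"rx":0,"ry":0,"rz":0,"gripper":0},{"tx":0,"ty":0,"tz":0,"rx":0,"ry":0,"rz":0,"gripper":0},{"tx":0,"ty":0,"tz":0,"rx":0,"ry":0,"rz":0,"gripper":0},{"tx":0,"ty":0,"tz":-0.05,"rx":0,"ry":0,"rz":0,"gripper":0},{"tx":0,"ty":0,"tz":-0.05,"rx":0,"ry":0,"rz":0,"gripper":0},{"tx":0.04,"ty":0,"tz":0,"rx":0,"ry":0,"rz":0,"gripper":1},{"tx":0.04,"ty":0,"tz":0,"rx":0,"ry":0,"rz":0,"gripper":1},{"tx":0.04,"ty":0,"tz":0,"rx":0,"ry":0,"rz":0,"gripper":1},{"tx":0,"ty":0,"tz":0,"rx":0,"ry":0,"rz":0,"gripper":1},{"tx":0,"ty":0,"tz":0,"rx":0,"ry":0,"rz":0,"gripper":1},{"tx":0,"ty":0,"tz":0,"rx":0,"ry":0,"rz":0,"gripper":1}]'

```text
time_s: 6.52
ee_pos: [483.8, 245.9, 157.2]
ee_rot: [-180.0, 0.0, 175.6]
force: [-0.5, 0.0, -0.8]
gripper_width: 0.6
gripper_force: 0.0
```

```bash
python3 - <<'E'
from h import *
g=grab('scene'); save(g,'s5.png',(170,95,270,195),6)
E
```

```text
(no output)
```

View pics/s5.png

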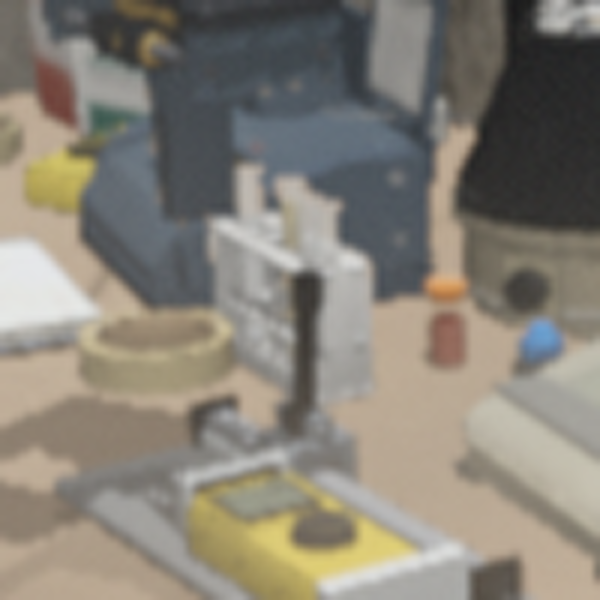

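The stop stayed put and the lever (~px 305,280–410) is upright, with the shut fingers on the robot side. Flipping now.

Emit:
send_rows --motion '[{"tx":0,"ty":0.005,"tz":0.035,"rx":0,"ry":0,"rz":0,"gripper":1},{"tx":0,"ty":0,"tz":0.035,"rx":0,"ry":0,"rz":0,"gripper":1},{"tx":-0.03,"ty":0,"tz":0,"rx":0,"ry":0,"rz":0,"gripper":1},{"tx":-0.033,"ty":0,"tz":0,"rx":0,"ry":0,"rz":0,"gripper":1},{"tx":-0.027,"ty":0,"tz":0,"rx":0,"ry":0,"rz":0,"gripper":1},{"tx":-0.02,"ty":0,"tz":0.004,"rx":0,"ry":0,"rz":0,"gripper":1},{"tx":-0.019,"ty":0,"tz":0.006,"rx":0,"ry":0,"rz":0,"gripper":1},{"tx":-0.018,"ty":0,"tz":0.009,"rx":0,"ry":0,"rz":0,"gripper":1},{"tx":-0.0164,"ty":0,"tz":0.0116,"rx":0,"ry":0,"rz":0,"gripper":1},{"tx":-0.0144,"ty":0,"tz":0.0144,"rx":0,"ry":0,"rz":0,"gripper":1},{"tx":-0.012,"ty":0,"tz":0.016,"rx":0,"ry":0,"rz":0,"gripper":1},{"tx":0,"ty":0,"tz":0,"rx":0,"ry":0,"rz":0,"gripper":1}]'

```text
time_s: 8.07
ee_pos: [594.0, 243.7, 101.9]
ee_rot: [179.4, 2.1, 175.7]
force: [18.3, -2.3, 25.0]
gripper_width: 0.4
gripper_force: 12.2
```

```bash
python3 - <<'E'
from h import *
g=grab('scene'); save(g,'s6.png',(170,95,270,195),6)
E
```

```text
(no output)
```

View pics/s6.png

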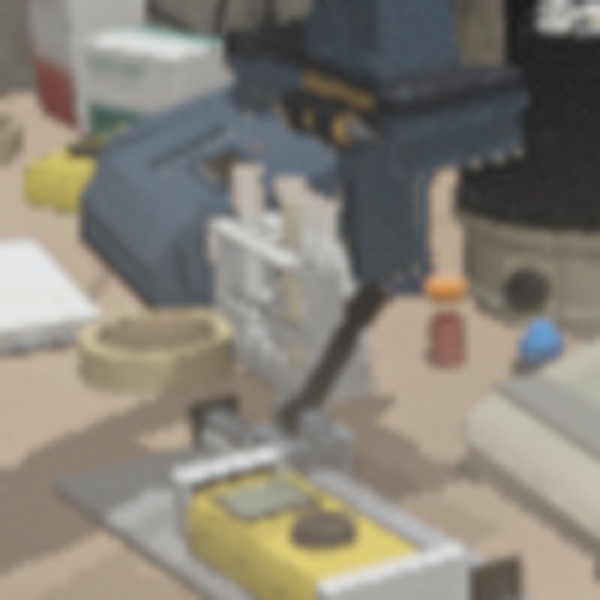

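The finger has ridden onto the lever's end (lever ~0.7 rad, tip ~px 375,290). I'll back off upwards and look.

Emit:
send_rows --motion '[{"tx":0,"ty":0,"tz":-0.05,"rx":0,"ry":0,"rz":0,"gripper":1},{"tx":0,"ty":0,"tz":-0.05,"rx":0,"ry":0,"rz":0,"gripper":1},{"tx":0.06,"ty":0,"tz":0,"rx":0,"ry":0,"rz":0,"gripper":1},{"tx":0.06,"ty":0,"tz":0,"rx":0,"ry":0,"rz":0,"gripper":1},{"tx":0.06,"ty":0,"tz":0,"rx":0,"ry":0,"rz":0,"gripper":1},{"tx":0,"ty":0,"tz":0,"rx":0,"ry":0,"rz":0,"gripper":1}]'

```text
time_s: 8.88
ee_pos: [486.4, 248.1, 141.9]
ee_rot: [-180.0, -0.0, 175.7]
force: [1.4, -0.1, 0.2]
gripper_width: 0.9
gripper_force: 0.0
```

```bash
python3 - <<'E'
from h import *
g=grab('scene'); t=grab('top')
import cv2
a=cv2.resize(np.ascontiguousarray(g['frame'][95:195,170:270,::-1]),(400,400),interpolation=cv2.INTER_CUBIC)
b=cv2.resize(np.ascontiguousarray(t['frame'][150:250,130:230,::-1]),(400,400),interpolation=cv2.INTER_CUBIC)
cv2.imwrite('pics/c7.png',np.hstack([a,b]))
print(env.state()['ee_pos'])
X=np.array([.9971,-.0759])
p=np.array([538.3,244.])
for th in(0,.4,.5,.6,.7,.8,.9,1.0):
    P=list(p+X*82*np.sin(th))+[55+82*np.cos(th)]
    print(th,((proj(g,[P])[0]-[170,95])*4).round(),((proj(t,[P])[0]-[130,150])*4+[400,0]).round())
print('pivot',((proj(g,[[*p,55]])[0]-[170,95])*4).round(),((proj(t,[[*p,55]])[0]-[130,150])*4+[400,0]).round())
E
```

```text
[488.83684554 248.36972647 142.03484103]
0 [196. 179.] [503. 104.]
0.4 [231. 179.] [512.  53.]
0.5 [240. 181.] [514.  42.]
0.6 [247. 185.] [517.  32.]
0.7 [255. 189.] [520.  24.]
0.8 [261. 195.] [523.  16.]
0.9 [267. 201.] [526.  10.]
1.0 [273. 207.] [529.   5.]
pivot [201. 278.] [532. 128.]
```

View pics/c7.png

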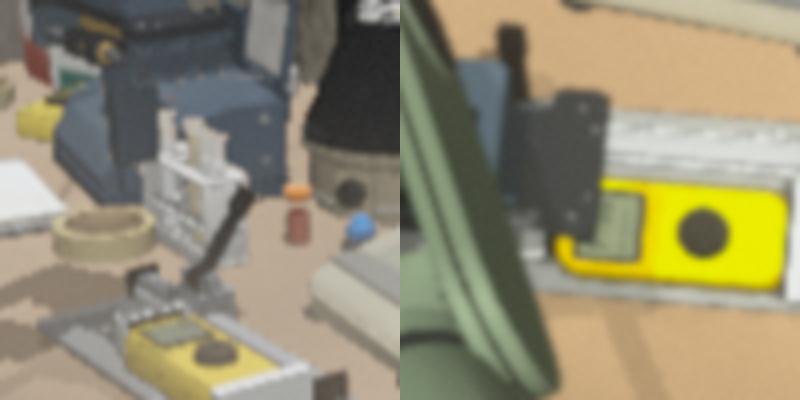

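Emit:
send_rows --motion '[{"tx":0,"ty":0.003,"tz":0.04,"rx":0,"ry":0,"rz":0,"gripper":1},{"tx":0,"ty":0,"tz":0.039,"rx":0,"ry":0,"rz":0,"gripper":1},{"tx":0,"ty":0,"tz":0,"rx":0,"ry":0,"rz":0,"gripper":1},{"tx":-0.05,"ty":0,"tz":0,"rx":0,"ry":0,"rz":0,"gripper":1},{"tx":-0.05,"ty":0,"tz":0,"rx":0,"ry":0,"rz":0,"gripper":1},{"tx":-0.024,"ty":0,"tz":0,"rx":0,"ry":0,"rz":0,"gripper":1},{"tx":0,"ty":0,"tz":0,"rx":0,"ry":0,"rz":0,"gripper":1},{"tx":0,"ty":0,"tz":0,"rx":0,"ry":0,"rz":0,"gripper":1}]'

```text
time_s: 9.98
ee_pos: [549.2, 244.9, 102.3]
ee_rot: [-180.0, -0.0, 175.6]
force: [-0.4, 0.2, 0.2]
gripper_width: 0.5
gripper_force: 0.0
```

Emit:
send_rows --motion '[{"tx":-0.008,"ty":0,"tz":0.005,"rx":0,"ry":0,"rz":0,"gripper":1},{"tx":-0.008,"ty":0,"tz":0.006,"rx":0,"ry":0,"rz":0,"gripper":1},{"tx":0,"ty":0,"tz":0,"rx":0,"ry":0,"rz":0,"gripper":1}]'

```text
time_s: 10.35
ee_pos: [557.9, 244.3, 96.4]
ee_rot: [-180.0, -0.0, 175.6]
force: [-0.3, 0.0, -0.1]
gripper_width: 0.5
gripper_force: 0.0
```

Emit:
send_rows --motion '[{"tx":-0.006,"ty":0,"tz":0.005,"rx":0,"ry":0,"rz":0,"gripper":1},{"tx":-0.006,"ty":0,"tz":0.006,"rx":0,"ry":0,"rz":0,"gripper":1},{"tx":0,"ty":0,"tz":0,"rx":0,"ry":0,"rz":0,"gripper":1}]'

```text
time_s: 10.72
ee_pos: [564.0, 243.8, 90.9]
ee_rot: [-180.0, -0.0, 175.6]
force: [-0.2, 0.1, -0.4]
gripper_width: 0.6
gripper_force: 0.0
```

Emit:
send_rows --motion '[{"tx":-0.006,"ty":0,"tz":0.006,"rx":0,"ry":0,"rz":0,"gripper":1},{"tx":-0.005,"ty":0,"tz":0.007,"rx":0,"ry":0,"rz":0,"gripper":1},{"tx":0,"ty":0,"tz":0,"rx":0,"ry":0,"rz":0,"gripper":1}]'

```text
time_s: 11.1
ee_pos: [569.4, 243.4, 84.3]
ee_rot: [-180.0, -0.0, 175.6]
force: [-0.5, 0.4, -0.3]
gripper_width: 0.2
gripper_force: 0.0
```

```bash
python3 - <<'E'
from h import *
g=grab('scene'); save(g,'s8.png',(170,95,270,195),6)
E
```

```text
(no output)
```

View pics/s8.png

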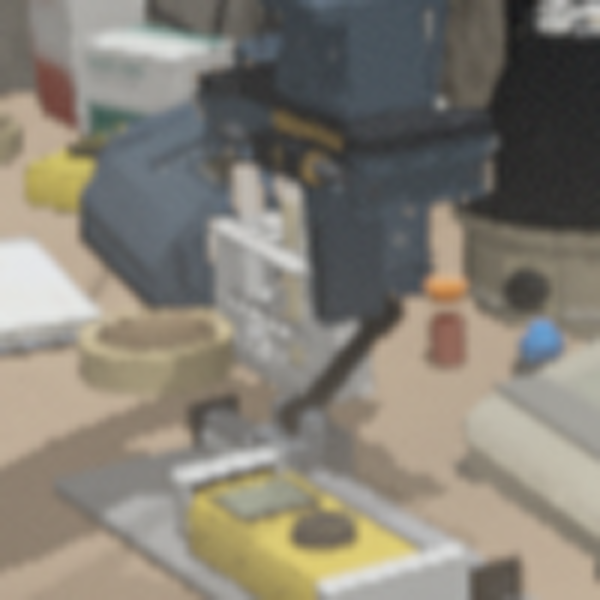

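The lever is now at ~1.0 rad (tip ~px 390,310) and the finger is behind it. Continuing with slightly more lead.

Emit:
send_rows --motion '[{"tx":-0.01,"ty":0,"tz":0.006,"rx":0,"ry":0,"rz":0,"gripper":1},{"tx":-0.01,"ty":0,"tz":0.008,"rx":0,"ry":0,"rz":0,"gripper":1},{"tx":0,"ty":0,"tz":0,"rx":0,"ry":0,"rz":0,"gripper":1}]'

```text
time_s: 11.52
ee_pos: [579.7, 242.6, 77.2]
ee_rot: [-180.0, -0.0, 175.6]
force: [-0.1, 0.6, -0.1]
gripper_width: 0.6
gripper_force: 0.0
```

Emit:
send_rows --motion '[{"tx":-0.003,"ty":0,"tz":0.008,"rx":0,"ry":0,"rz":0,"gripper":1},{"tx":-0.003,"ty":0,"tz":0.008,"rx":0,"ry":0,"rz":0,"gripper":1},{"tx":0,"ty":0,"tz":0,"rx":0,"ry":0,"rz":0,"gripper":1}]'

```text
time_s: 11.9
ee_pos: [582.3, 242.4, 69.4]
ee_rot: [-180.0, -0.0, 175.6]
force: [-0.6, -0.7, -0.5]
gripper_width: 0.6
gripper_force: 0.0
```

Emit:
send_rows --motion '[{"tx":-0.002,"ty":0,"tz":0.008,"rx":0,"ry":0,"rz":0,"gripper":1},{"tx":0,"ty":0,"tz":0.006,"rx":0,"ry":0,"rz":0,"gripper":1},{"tx":0,"ty":0,"tz":0,"rx":0,"ry":0,"rz":0,"gripper":1}]'

```text
time_s: 12.28
ee_pos: [583.5, 242.4, 62.7]
ee_rot: [180.0, 0.0, 175.6]
force: [0.1, 0.5, 2.2]
gripper_width: 0.5
gripper_force: 0.6
```

```bash
python3 - <<'E'
from h import *
g=grab('scene'); save(g,'s9.png',(170,95,270,195),6)
E
```

```text
(no output)
```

View pics/s9.png

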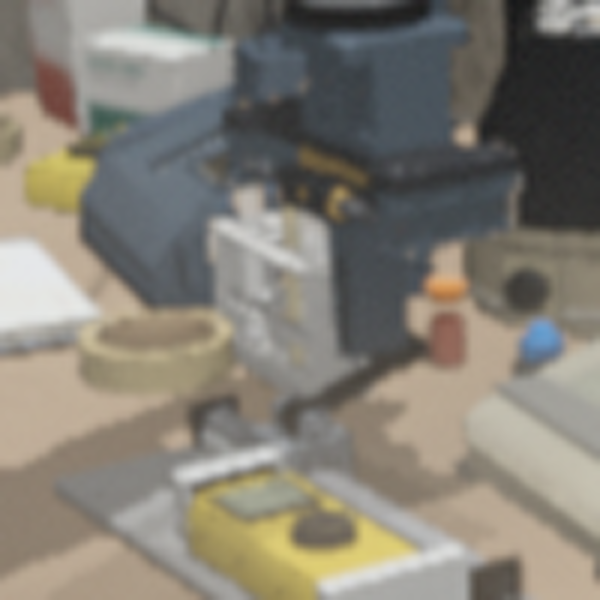

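I've now viewed 11 pictures, one over the limit of 10, so from here I go by force and numbers only. The lever is near level (tip ~px 420,350), so I'll press on down.

Emit:
send_rows --motion '[{"tx":0,"ty":0,"tz":0.006,"rx":0,"ry":0,"rz":0,"gripper":1},{"tx":0,"ty":0,"tz":0.006,"rx":0,"ry":0,"rz":0,"gripper":1},{"tx":0,"ty":0,"tz":0,"rx":0,"ry":0,"rz":0,"gripper":1}]'

```text
time_s: 12.7
ee_pos: [582.4, 242.3, 56.0]
ee_rot: [-180.0, -0.1, 175.6]
force: [0.8, 0.5, -0.2]
gripper_width: 0.4
gripper_force: 0.2
```

Emit:
send_rows --motion '[{"tx":0,"ty":0,"tz":0.006,"rx":0,"ry":0,"rz":0,"gripper":1},{"tx":0,"ty":0,"tz":0,"rx":0,"ry":0,"rz":0,"gripper":1}]'

```text
time_s: 12.95
ee_pos: [582.5, 242.2, 53.0]
ee_rot: [-180.0, -0.1, 175.6]
force: [0.1, 0.6, -1.1]
gripper_width: 0.4
gripper_force: 0.0
```

```bash
python3 - <<'E'
from h import *
g=grab('scene')
q=lambda P:((proj(g,[P])[0]-[170,95]+.5)*6).round()
for P in [(594,243.7,101.9),(569.4,243.4,84.3),(583.5,242.4,62.7)]: print(q(P))
X=np.array([.9971,-.0759]); p=np.array([538.3,246.])
for th in(.6,.7,.9,1,1.1,1.2,1.3,1.4,1.57): print(th,q(list(p+X*82*np.sin(th))+[55+82*np.cos(th)]))
print('piv',q([*p,55]))
im=cv2.cvtColor(g['frame'],cv2.COLOR_RGB2GRAY)[147:172,212:248]
for r in range(0,25): print(147+r,' '.join('%3d'%v for v in im[r]))
E
```

```text
[387. 313.]
[351. 354.]
[375. 387.]
0.6 [372. 280.]
0.7 [383. 286.]
0.9 [402. 303.]
1 [410. 313.]
1.1 [417. 324.]
1.2 [423. 336.]
1.3 [427. 349.]
1.4 [430. 362.]
1.57 [433. 386.]
piv [303. 419.]
147 177 159 138 137 134 136 143 151 154 149 146 145 138 111  80  70  75  78  79  82  79  78  80  78  80 104 148 169 171 161 135 116 113 119 136 158
148 171 170 157 152 137 130 134 138 146 149 146 145 138 113  81  71  74  80  79  80  80  80  79  78  82 105 149 170 169 147 116 100 101 108 123 143
149 175 173 166 163 146 133 129 131 139 146 148 146 140 112  82  70  75  81  81  81  81  81  80  81  83 105 148 169 164 138 108 106 111 112 119 140
150 176 174 162 148 141 140 139 135 135 140 145 145 140 116  86  70  77  80  80  81  81  81  82  82  81 106 148 169 164 135 109 109 114 114 119 140
151 164 166 164 144 135 138 141 142 142 139 145 147 141 121  90  71  76  83  82  82  83  84  83  84  83 107 147 168 164 138 112 110 115 114 116 136
152 154 166 176 155 141 139 139 145 143 140 145 146 139 127  92  72  79  84  85  84  83  82  83  83  85  99 131 153 156 136 111 111 116 115 117 136
153 153 165 168 1
[... 2094 characters left out ...]
 120 119 126 131 135 131 122 123 127 129 129 130 136 156 168 170 170 170 170 169 169 170 169 170 169 167 164
168 119 133 148 153 151 145 137 133 128 122 119 125 132 127 124 120 120 128 130 131 131 134 144 156 160 162 168 170 170 170 170 169 169 170 166 160
169 160 176 184 180 170 159 149 142 135 126 120 122 122 123 119 115 118 127 131 132 131 131 132 136 139 145 156 162 167 169 169 169 169 170 168 159
170 200 211 211 199 179 152 132 126 124 121 120 121 119 119 117 114 117 126 130 131 132 133 132 132 132 134 139 149 164 169 168 169 170 169 165 154
171 201 203 196 178 165 145 127 119 119 121 120 118 117 117 116 116 116 124 127 130 131 132 132 133 132 132 134 144 163 169 170 170 167 160 151 135
```

```bash
python3 - <<'E'
from h import *
g=grab('scene')
q=lambda P:((proj(g,[P])[0]-[170,95]+.5)*6).round()
print('s5',q((483.8,245.9,157.2)),'s4',q((543.1,244.3,107.4)),'s3 L',q((551.7,350,108)),'R',q((543,245,108)))
s=env.state(); print(s['ee_pos'],s['force'])
E
```

```text
s5 [202. 254.] s4 [307. 323.] s3 L [211. 273.] R [306. 322.]
[582.49007603 242.22888154  53.01188751] [ 0.42041014  0.15907532 -0.38818908]
```

The visible fingertips sit ~18 mm above the reported TCP, consistently in every picture. So the lever is still under the finger, at about 1.45 rad. Continuing down while watching the force.

Emit:
send_rows --motion '[{"tx":0,"ty":0,"tz":0.008,"rx":0,"ry":0,"rz":0,"gripper":1},{"tx":0,"ty":0,"tz":0.006,"rx":0,"ry":0,"rz":0,"gripper":1},{"tx":0,"ty":0,"tz":0,"rx":0,"ry":0,"rz":0,"gripper":1}]'

```text
time_s: 13.42
ee_pos: [582.8, 242.3, 46.2]
ee_rot: [-180.0, -0.1, 175.6]
force: [0.0, 0.5, -0.2]
gripper_width: 0.2
gripper_force: 0.0
```

Emit:
send_rows --motion '[{"tx":0,"ty":0,"tz":0.006,"rx":0,"ry":0,"rz":0,"gripper":1},{"tx":0,"ty":0,"tz":0,"rx":0,"ry":0,"rz":0,"gripper":1}]'

```text
time_s: 13.68
ee_pos: [583.1, 242.5, 43.3]
ee_rot: [180.0, -0.0, 175.6]
force: [0.1, -0.3, 0.3]
gripper_width: 0.6
gripper_force: 0.2
```

Emit:
send_rows --motion '[{"tx":0,"ty":0,"tz":0.006,"rx":0,"ry":0,"rz":0,"gripper":1},{"tx":0,"ty":0,"tz":0,"rx":0,"ry":0,"rz":0,"gripper":1}]'

```text
time_s: 13.92
ee_pos: [583.5, 242.8, 41.1]
ee_rot: [180.0, 0.0, 175.6]
force: [-0.2, 1.7, 4.0]
gripper_width: 0.4
gripper_force: 2.0
```

```bash
python3 - <<'E'
from h import *
g=grab('scene'); print(env.state()['force'])
im=cv2.cvtColor(g['frame'],cv2.COLOR_RGB2GRAY)[148:170,215:250]
for r in range(22): print(148+r,' '.join('%3d'%v for v in im[r]))
E
```

```text
[-0.160192    0.95705889  5.12403944]
148 155 138 129 132 138 147 148 146 145 139 112  81  71  77  80  81  80  80  79  79  81  80  95 138 168 167 147 115  99 101 106 121 144 166 171
149 166 145 135 130 131 140 146 146 145 139 112  83  71  76  81  81  80  81  80  81  80  82  97 138 167 165 135 109 105 111 114 119 140 166 172
150 148 140 139 139 134 135 141 146 147 141 117  86  72  77  82  83  82  80  81  81  81  81  98 137 167 164 136 108 109 115 114 118 140 166 173
151 145 135 138 140 142 140 141 146 146 141 122  88  71  79  79  82  82  81  81  82  82  83  98 138 166 166 138 111 110 114 114 115 136 165 171
152 156 140 138 141 144 143 140 143 145 141 127  92  71  79  82  85  84  83  84  84  83  84  97 137 167 165 137 111 109 116 116 116 136 165 171
153 158 150 147 144 147 145 144 145 146 142 132  94  71  79  83  86  85  83  82  83  85  84 100 136 165 156 127 104 109 115 115 118 137 164 170
154 150 156 154 143 147 148 147 146 144 144 134  96  74  80  86  87  83  85  85  86  84  85  99 138 163 152 121 107 110 115 118 119 137 164 171
155 141 149 149 139 139 140 145 145 145 143 133  98  7
[... 1405 characters left out ...]
 104 120 125 133 125 116 119 123 126 126 128 129 129 130 131 131 137 153 166 172 172 170 170 169 169 169 168 167 165 177 182
166 136 111  93  90 100 116 124 131 124 126 134 136 130 127 128 130 129 130 131 134 150 166 171 172 171 170 169 170 170 169 169 165 163 173 178
167 140 127 117 110 111 119 125 126 125 126 135 137 132 125 127 130 130 129 131 138 156 169 170 171 170 169 169 170 169 169 170 167 164 171 175
168 157 149 143 139 132 128 125 127 128 124 122 125 121 120 127 130 131 131 131 133 143 157 163 168 170 169 169 170 169 169 168 166 158 162 173
169 183 170 153 151 142 128 122 122 123 119 120 120 118 120 127 131 130 131 131 131 134 137 144 157 162 167 169 169 168 168 170 168 159 148 156
```

The tip has moved down 4 px and the force is rising (5 N). Pressing further.

Emit:
send_rows --motion '[{"tx":0,"ty":0,"tz":0.006,"rx":0,"ry":0,"rz":0,"gripper":1},{"tx":0,"ty":0,"tz":0.004,"rx":0,"ry":0,"rz":0,"gripper":1},{"tx":0,"ty":0,"tz":0,"rx":0,"ry":0,"rz":0,"gripper":1}]'

```text
time_s: 14.35
ee_pos: [583.9, 243.0, 39.1]
ee_rot: [179.9, 0.1, 175.6]
force: [-5.0, -1.1, 19.3]
gripper_width: 0.8
gripper_force: 9.6
```

Emit:
send_rows --motion '[{"tx":0,"ty":0,"tz":0.006,"rx":0,"ry":0,"rz":0,"gripper":1},{"tx":0,"ty":0,"tz":0,"rx":0,"ry":0,"rz":0,"gripper":1},{"tx":0,"ty":0,"tz":0,"rx":0,"ry":0,"rz":0,"gripper":1}]'

```text
time_s: 14.72
ee_pos: [584.2, 243.1, 38.3]
ee_rot: [179.9, 0.2, 175.6]
force: [-8.4, -1.6, 29.6]
gripper_width: 0.5
gripper_force: 14.8
```

Emit:
send_rows --motion '[{"tx":0,"ty":0,"tz":-0.03,"rx":0,"ry":0,"rz":0,"gripper":1},{"tx":0,"ty":0,"tz":-0.1,"rx":0,"ry":0,"rz":0,"gripper":1},{"tx":0,"ty":0,"tz":-0.1,"rx":0,"ry":0,"rz":0,"gripper":1},{"tx":0.08,"ty":0.1,"tz":0,"rx":0,"ry":0,"rz":0,"gripper":1},{"tx":0.08,"ty":0.1,"tz":0,"rx":0,"ry":0,"rz":0,"gripper":1},{"tx":0.08,"ty":0.1,"tz":0,"rx":0,"ry":0,"rz":0,"gripper":1},{"tx":0.08,"ty":0.1,"tz":0,"rx":0,"ry":0,"rz":0,"gripper":1},{"tx":0.08,"ty":0.1,"tz":0,"rx":0,"ry":0,"rz":0,"gripper":1},{"tx":0.08,"ty":0.1,"tz":0,"rx":0,"ry":0,"rz":0,"gripper":1},{"tx":0,"ty":0,"tz":0,"rx":0,"ry":0,"rz":0,"gripper":1}]'

```text
time_s: 15.98
ee_pos: [368.7, 555.1, 146.3]
ee_rot: [-180.0, -0.1, 176.0]
force: [-0.0, -1.0, -0.0]
gripper_width: 0.3
gripper_force: 0.0
```

```bash
python3 - <<'E'
from h import *
g=grab('scene'); t=grab('top')
im=cv2.cvtColor(g['frame'],cv2.COLOR_RGB2GRAY)
print('scene lever cols 214-249')
for r in range(152,172): print(r,' '.join('%3d'%v for v in im[r,214:249]))
X=np.array([.9971,-.0759]); p=np.array([538.3,246.])
for th in(1.1,1.3,1.43,1.5,1.57):
    P=list(p+X*82*np.sin(th))+[55+82*np.cos(th)]; print(th,proj(g,[P])[0].round(1),proj(t,[P])[0].round(1))
print(proj(g,[[*p,55]]),proj(t,[[*p,55]]))
# top view: dark mask box of lever, yellow meter extents
f=t['frame'].astype(int); yel=(f[:,:,0]>170)&(f[:,:,1]>170)&(f[:,:,2]<90); v,u=np.nonzero(yel[160:240,110:250]); print('meter',u.min()+110,u.max()+110,v.min()+160,v.max()+160)
tg=cv2.cvtColor(t['frame'],cv2.COLOR_RGB2GRAY); print('top lever cols 150-180')
for r in range(150,186): print(r,' '.join('%3d'%v for v in tg[r,148:176]))
print('row along jaw/meter r=205',tg[205,140:185])
# spare lever compare with reference image
a=cv2.imread('pics/scene1.png'); a=cv2.resize(a,(512,384),interpolation=cv2.INTER_AREA)[:,:,::-1].astype(int)
d=np.abs(a-cv2.GaussianBlur(g['frame'],(0,0),.5).astype(int)).mean(2); print('spare diff',d[175:230,290:330].mean(),d[175:230,290:330].max(), 'moved area',d[150:172,205:249].mean())
E
```

```text
scene lever cols 214-249
152 175 154 140 141 146 154 166 160 164 164 167 168 168 166 162 157 154 161 169 172 171 171 170 170 170 170 164 138 113 111 116 117 116 135 164
153 175 159 151 146 142 149 154 157 162 155 157 163 164 163 159 152 151 159 166 171 172 171 171 170 171 168 156 126 108 111 115 116 118 138 163
154 166 159 164 157 145 145 148 155 161 153 151 158 164 162 160 156 156 160 166 170 173 172 172 172 170 166 150 122 109 112 115 117 119 137 165
155 146 154 166 163 150 143 142 150 160 157 154 159 161 159 158 156 155 158 168 172 173 173 171 169 161 158 152 132 122 118 120 124 129 146 167
156 135 143 151 163 164 156 145 149 159 161 158 158 158 157 156 155 153 158 167 172 169 161 156 149 130 128 135 138 144 142 141 146 151 163 170
157 135 136 140 151 162 166 158 155 158 160 158 158 155 156 155 153 150 154 162 164 153 130 114 104  93  93 102 125 154 166 166 167 166 170 170
158 144 140 138 141 147 153 162 166 160 158 157 156 155 152 152 148 144 140 142 135 115  93  85  86  86  84  87 108 146 168 171 170 170 170 171
159 162 155 146 135 136 141 154 160 157 155 155 153 143 140 138 131
[... 5834 characters left out ...]
9  59  65  88 116 132 133 126 121 124 152 184 196 196 193 193 193
183 198 193 177 149 129 120 102  79  62  57  58  57  58  61  78 104 125 126 114 110 122 158 187 198 199 198 197 198
184 187 184 171 145 125 114 103  91  72  63  62  60  61  61  73  96 115 116 105 106 126 163 191 201 202 202 202 203
185 178 176 166 146 130 127 123 113  93  76  73  73  76  78  85  98 113 116 113 114 131 167 192 201 203 205 204 205
row along jaw/meter r=205 [175 178 178 178 178 178 178 178 178 176 176 177 178 178 178 177 175 171
 164 168 198 222 227 224 207 159 101  76  98 136 173 194 193 171 142 145
 165 169 158 151 149 149 157 167 169]
spare diff 2.722272727272727 8.666666666666666 moved area 19.988980716253447
```

```bash
python3 -c "
from workcell import env
print(env.job_done())"
```

```text
the job is handed in; nothing more can be done
None
```

I slid the stop up against the meter and flipped its cam lever over to level, then handed the job in at about 16 s. The meter is still lying in its holder and the other lever still up. I judged the final state from image numbers and force only (the lever pressed solid at about 30 N), because I had viewed 11 pictures, one over your limit of 10.

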